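# Hold the steel reference ball up to the inspection camera

### The job

The steel reference ball is to be photographed for scratches: pick up the tray in which the shiny steel ball lies loose, carry it close to level so that the ball never leaves its pocket, and hold it up under the inspection camera, the ball centred below the lens and about four and a half centimetres beneath it. Finish while holding the tray there in the gripper, level and still; do not set it down or let go. Do not touch the camera or its stand, and leave the tray with the brass ball, the circuit board and the screwdriver where they are.

Things in the scene. Friction and masses are not known exactly. Their poses are not given: they have to be found in the camera images.
- tray_a: the tray to carry: solid black plastic, 210 mm long (its x), 64 mm wide (y), 9 mm thick, about 0.13 kg (0.10 to 0.17) without the ball. Origin at the centre of its underside, z up. A round open pocket (21 mm wide, 3 mm deep) is sunk in its top 75 mm towards +x of the origin and holds the loose steel ball; an upright blue grip block stands on it 65 mm towards -x. Tilted beyond about 40 degrees it spills the ball
- tray_a_handle (a point): centre of that tray's blue grip block, which is 18 mm (tray x) by 34 mm (tray y) and 44 mm tall: from 9 to 53 mm above the tray's underside; this point is 31 mm above the underside, axes as the tray
- tray_a_pocket (a point): centre of the pocket's floor in that tray, 6 mm above the tray's underside and 140 mm towards tray +x from the grip block; axes as the tray
- steel_ball_center (a point): centre of the shiny steel ball, 25 mm in diameter, 64 g, loose in the pocket of tray_a (centre 12.5 mm above the pocket's floor, about 2 mm of play to any side)
- lens (a point): centre of the downward-facing lens face of the inspection camera, the lowest point of the camera (210 to 255 mm above the bench). Around it, starting 6 mm higher, a black ring light of 62 mm diameter; above that a white upright barrel, 42 mm in diameter, up to 172 mm above the lens face. A white boom runs back from the barrel, 75 to 105 mm above the lens face, to the column
- stand: the fixed camera stand with all that it carries. Origin on the bench, straight below the lens, z up. White base plate 170 mm wide (its y) and 14 mm thick, from 60 mm towards -x to 200 mm towards +x of the origin; round steel column, 24 mm in diameter and 414 mm tall, 170 mm towards +x of the origin. The camera slides on the column only when forced
- tray_b_handle (a point): centre of the blue grip block of the other tray (same shape, holds the brass ball); to be left alone
- tray_b_pocket (a point): centre of the pocket's floor in the other tray
- brass_ball_center (a point): centre of the yellow brass ball, 25 mm in diameter, loose in the other tray; to be left alone
- board: red circuit board, 100 by 80 mm and about 25 mm high overall with its parts, standing on brass feet on the stand's base plate below the camera; origin at the centre of its underside; to be left alone
- screwdriver_grip (a point): yellow handle of a screwdriver, 170 mm long, lying on the bench; to be left alone

How it is judged:
By the outcome, as a careful person would: the job done as asked, in the order asked, and still so for the second after the job is handed in, while the arm keeps its last pose, push and grip.
It also fails if it takes over 38 s, if anything falls off the work surface, if the arm or the gripper's body presses on something with over 40 N, if the wrist force passes 120 N, or if a joint passes its speed limit or range.

### The arm

A 7-joint arm with a two-finger parallel gripper is mounted at the origin on the work surface. World frame = base frame: x ahead of the robot, y to its left, z up, the work surface at z = 0. Lengths are in m, angles in rad, forces in N, time in s.
With the tool pointing down it reaches from about 0.4 to 0.9 m from the base axis. Payload 5.6 kg.
Tool frame: the origin (TCP) lies midway between the tips of the shut fingers; the grasp point (between the pads) lies 19 mm behind it; y points along the fingers, z is the direction in which the jaws open and shut, and the axes are right-handed (so a half turn about y gives the same grasp; the last joint's range is limited). The gripper opens to 92 mm and grips with 3 to 60 N. Pads are 20 mm wide; open, the fingers measure 128 mm over their backs; the gripper's body (75 mm by 189 mm) begins 69 mm behind the grasp point.
Start: joints at [1.222, 0.468, -0.012, 1.603, 0.006, 1.071, -0.056], TCP at [0.196, -0.62, 0.215] pointing down, gripper open.
Joint ranges: [-2.53, 2.53], [-0.31, 2.02], [-1.57, 1.55], [0.28, 2.44], [-1.29, 4.43], [0.15, 1.84], [-2.92, 2.92]. Speed limits (rad/s): [2.57, 2.57, 3.14, 3.14, 3.14, 3.14, 3.14].

### API

Orientations are given as a 3x3 rotation matrix whose columns are the frame's x, y, z axes.
In Python, from station import env, effector, solver, viewer, workorder, search_frame, tip_of gives the robot as it stands. Calls block until the motion is done:
- env.reach(position, orientation): joint-space move of the TCP to a pose.
- env.movel(position, frame=None, rate=0.15): straight line of the TCP; frame=None keeps the orientation; rate is the mean speed in m/s.
- env.goto_joints(angles): joint-space move.
- effector.release() and effector.grasp(squeeze=None): open the fingers fully, or close them until they stop; squeeze is the grip in N (None keeps the last).
- env.pause(seconds).
- solver.inverse_kinematics(position, orientation): joint angles nearest the present ones, or None.
- env.sense(): the state.
- viewer.read_camera(name): name is "side" or "top" or "wrist"; returns (picture, depth): 420x560x3 uint8, red, green, blue; 420x560 float32, m along the optical axis (not along the pixel's ray), 0 where there is no reading.
- viewer.camera_info(name): a dict with "intrinsics" (3x3 intrinsics, pixels), "eye" and "rotation" of the camera in the world; the wrist camera has in their place "T_tool_cam" (4x4, takes a point from camera to tool coordinates, whose origin is the TCP and whose axes are the tool frame's). Camera axes: x right, y up, looking along -z (the intrinsics and any distortion apply to the point x, -y, -z); pixel columns grow to the right and rows downward; lengths in m; the calibration is good to about 2 mm. A picture is of the moment at which its call begins: read the wrist's pose just before it. camera_info takes no time and is no camera call.
A pose or a line that the arm cannot do raises env.PlanningError and nothing moves.
- workorder.finish_job(): hands the job in, once; it reports no verdict.
Trained networks look in the newest picture that a camera, given by its name, has taken for a name from the list of things; names that differ only in an ending like _2 or _b are one class to them, and where a whole thing is asked for, a point or a joint stands for the part that bears it (a point fixed in the world has none). Each returns a list of dicts, best first, with "score" (0 to 1); they miss things now and then, are a little off and sometimes report something else, mostly with a low value. They report only what shows in the picture. A call takes as long as a camera call.
- search_frame(camera, name): "at" ([x, y, z] in m, in world coordinates, good to about 4 mm: the middle of the surface that is visible of it).
- tip_of(camera, name): "at" ([x, y, z] in m, in world coordinates, good to about 4 mm: a listed point, or the origin of a listed thing).
The state is a dict: "t": time; "joint_positions": joint angles; "joint_velocities": joint speeds; "tau": joint torques, N m; "ee_pos": TCP position; "tcp_rot": TCP orientation; "wrist_force": force on the tool from outside, world axes, zero at the start; "moment": the same for the moment, N m; "gripper_width": finger opening in m.
Only numpy, scipy, OpenCV 4.12 (cv2) and the standard library are available. Lean on these libraries where they do the work, as an engineer would, in place of code of your own. Each camera call takes 0.05 s, during which the arm holds its last target.

## Working session

There is one attempt and no reset: what is moved stays moved. The work goes in short steps, each a Python script; the robot and the scene stay as the last script left them, time stands still between calls to the robot, and variables do not carry over. Pictures are saved under pics/ and viewed, and the job is handed in when it is done.

```bash
ls; mkdir -p pics; python3 - <<'E'
from station import env, effector, solver, viewer, workorder, search_frame, tip_of
import cv2, numpy as np
s=env.sense(); print(s['t'],s['ee_pos'],s['tcp_rot'],s['gripper_width'])
for c in ['top','side']:
    im,d=viewer.read_camera(c); cv2.imwrite(f'pics/{c}0.png',im[:,:,::-1]); np.savez(f'{c}0.npz',im=im,d=d)
    print(c,viewer.camera_info(c))
    for n in ['tray_a_handle','tray_a_pocket','steel_ball_center','lens','stand','brass_ball_center','tray_b_handle','tray_b_pocket','tray_a']:
        print(n,[(np.round(r['at'],3).tolist(),round(r['score'],2)) for r in tip_of(c,n)][:3])
print(env.sense()['t'])
E
```

```text
pics
0.0 [ 0.19541298 -0.61930744  0.21364429] [[-9.53623219e-01 -6.70883855e-04  3.01002169e-01]
 [-3.01002882e-01  1.64618974e-03 -9.53621809e-01]
 [ 1.44262793e-04 -9.99998420e-01 -1.77178274e-03]] 0.0921079798189869
top {'intrinsics': array([[510.00253447,   0.        , 279.92068222],
       [  0.        , 510.00253447, 211.62734054],
       [  0.        ,   0.        ,   1.        ]]), 'eye': array([ 3.17323301e-01, -7.24738385e-04,  1.32259153e+00]), 'rotation': array([[-0.01448862,  0.98422382, -0.17633364],
       [-0.99988323, -0.01340436,  0.00733859],
       [ 0.00485918,  0.17641937,  0.9843031 ]])}
tray_a_handle [([0.502, 0.103, 0.032], 0.94)]
tray_a_pocket [([0.647, 0.099, 0.009], 0.6), ([0.477, 0.337, 0.031], 0.57)]
steel_ball_center [([0.645, 0.102, 0.017], 0.4)]
lens [([0.405, -0.388, 0.011], 0.65), ([0.634, -0.148, 0.224], 0.59)]
stand [([0.632, -0.144, -0.003], 0.59)]
brass_ball_center [([0.615, 0.319, 0.019], 0.45)]
tray_b_handle [([0.474, 0.336, 0.032], 0.55), ([0.505, 0.104, 0.032], 0.45), ([0.646, 0.1, 0.018], 0.44)]
tray_b_pocket [([0.617, 0.32, 0.008], 0.81)]
[... 250 characters left out ...]
9, 0.66359771]), 'rotation': array([[-0.88601323,  0.27904285, -0.3702913 ],
       [-0.46302451, -0.49069793,  0.73812184],
       [ 0.02426644,  0.82543966,  0.56396854]])}
tray_a_handle [([0.508, 0.106, 0.031], 0.87), ([0.476, 0.342, 0.027], 0.26)]
tray_a_pocket [([0.644, 0.101, 0.004], 0.95), ([0.641, -0.151, 0.012], 0.27), ([0.399, -0.389, 0.016], 0.16)]
steel_ball_center [([0.641, 0.1, 0.02], 0.57)]
lens [([0.629, -0.143, 0.226], 0.67), ([0.632, -0.144, -0.0], 0.21)]
stand [([0.635, -0.148, -0.001], 0.74)]
brass_ball_center [([0.618, 0.321, 0.02], 0.56)]
tray_b_handle [([0.477, 0.34, 0.027], 0.79)]
tray_b_pocket [([0.615, 0.32, 0.007], 0.74)]
tray_a [([0.569, 0.099, -0.002], 0.88)]
1.0
```

View pics/top0.png

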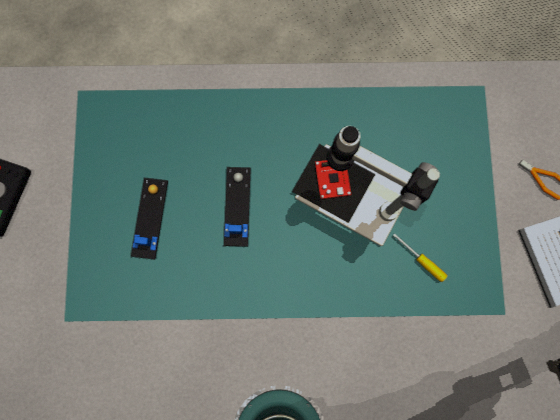

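View pics/side0.png

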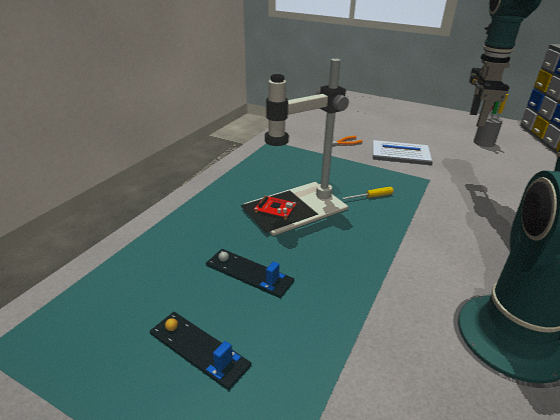

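The steel ball's tray is the middle one, with the ball at top (239,177) and its blue block at (236,231). The brass ball's tray is on the left at (153,188). The stand's boom runs from the barrel at (345,145) to the column at (388,212), towards -y/-x. Next I'll refine the positions with depth.

```bash
cat > h.py <<'E'
import numpy as np, cv2
from station import env, effector, solver, viewer, workorder, search_frame, tip_of
def cloud(d,K,eye,R):
    v,u=np.mgrid[:d.shape[0],:d.shape[1]]
    p=np.stack([(u-K[0,2])/K[0,0]*d,-(v-K[1,2])/K[1,1]*d,-d],-1)
    return p@R.T+eye
def loadc(c,f):
    z=np.load(f); i=viewer.camera_info(c)
    return z['im'],z['d'],cloud(z['d'],i['intrinsics'],i['eye'],i['rotation'])
E
python3 - <<'E'
from h import *
def st(n,P): 
    P=P.reshape(-1,3); print(n,len(P),np.round(np.median(P,0),4),np.round(np.percentile(P,2,axis=0),3),np.round(np.percentile(P,98,axis=0),3))
for c in ['top','side']:
    im,d,P=loadc(c,c+'0.npz'); ok=d>0
    I=im.astype(int); X,Y,Z=P[...,0],P[...,1],P[...,2]
    m=ok&(I[...,2]>I[...,0]+50)&(X>.44)&(X<.57)&(Y>.05)&(Y<.16)
    st(c+' blue',P[m]); st(' bluetop',P[m&(Z>.045)])
    m=ok&(X>.45)&(X<.72)&(Y>.04)&(Y<.17)&(I.max(2)<70)&(Z>.002)&(Z<.02)
    st(' trayblack',P[m]); 
    r=cv2.minAreaRect(P[m][:,:2].astype(np.float32)*1000); print(r)
    m=ok&(np.hypot(X-.645,Y-.1)<.02)&(Z>.015); st(' ball',P[m])
    m=ok&(np.hypot(X-.632,Y+.145)<.05)&(Z>.15); st(' cam',P[m])
    for z0,z1 in [(.2,.24),(.24,.27),(.27,.3),(.3,.33),(.33,.36),(.36,.39),(.39,.45)]:
        mm=ok&(np.hypot(X-.6,Y+.2)<.3)&(Z>z0)&(Z<z1)&(X>.4)&(Y<-.05); st(f'  z{z0}',P[mm]) if mm.any() else 0
    m=ok&(I.min(2)>150)&(Z<.03)&(Z>.008)&(X>.4)&(X<.8)&(Y>-.4)&(Y<0); st(' base',P[m])
    m=ok&(I[...,0]>120)&(I[...,1]<70)&(X>.4)&(Y<0); st(' board',P[m])
ci=viewer.camera_info('wrist'); print(np.round(ci['T_tool_cam'],3))
E
```

```text
top blue 220 [0.5039 0.1008 0.0156] [0.49  0.076 0.006] [0.521 0.133 0.057]
 bluetop 93 [0.5047 0.1058 0.0527] [0.497 0.091 0.049] [0.513 0.121 0.058]
 trayblack 1549 [0.5777 0.1019 0.0095] [0.469 0.07  0.004] [0.672 0.133 0.015]
((570.4202880859375, 102.2869873046875), (64.25657653808594, 211.60955810546875), 88.09662628173828)
 ball 71 [0.6433 0.1    0.0278] [0.634 0.089 0.017] [0.654 0.111 0.033]
 cam 1270 [ 0.6176 -0.1403  0.3352] [ 0.601 -0.184  0.239] [ 0.647 -0.115  0.398]
  z0.2 38 [ 0.6051 -0.1368  0.2356] [ 0.544 -0.278  0.202] [ 0.638 -0.112  0.239]
  z0.24 257 [ 0.6152 -0.1323  0.2486] [ 0.603 -0.167  0.243] [ 0.647 -0.113  0.268]
  z0.27 31 [ 0.6099 -0.1445  0.2953] [ 0.515 -0.297  0.272] [ 0.627 -0.117  0.299]
  z0.3 1050 [ 0.5832 -0.2233  0.3262] [ 0.503 -0.297  0.303] [ 0.625 -0.119  0.33 ]
  z0.33 1127 [ 0.5644 -0.2664  0.339 ] [ 0.509 -0.313  0.33 ] [ 0.637 -0.119  0.354]
  z0.36 273 [ 0.6164 -0.144   0.3814] [ 0.536 -0.291  0.361] [ 0.647 -0.122  0.388]
  z0.39 402 [ 0.6198 -0.154   0.3976] [ 0.536 -0.298  0.391] [ 0.645 -0.129  0.416]
 base 1754 [ 0.5661 -0.2603  
[... 802 characters left out ...]
23 [ 0.6152 -0.1372  0.2873] [ 0.51  -0.284  0.27 ] [ 0.649 -0.117  0.3  ]
  z0.3 1081 [ 0.5855 -0.2129  0.3173] [ 0.505 -0.29   0.301] [ 0.647 -0.116  0.329]
  z0.33 507 [ 0.6085 -0.1578  0.3413] [ 0.52  -0.296  0.33 ] [ 0.651 -0.117  0.359]
  z0.36 348 [ 0.62   -0.1343  0.3753] [ 0.539 -0.289  0.361] [ 0.649 -0.122  0.389]
  z0.39 160 [ 0.5532 -0.2788  0.3955] [ 0.538 -0.295  0.391] [ 0.647 -0.128  0.412]
 base 747 [ 0.5683 -0.2591  0.0121] [ 0.471 -0.338  0.009] [ 0.684 -0.123  0.015]
 board 333 [ 0.6397 -0.1423  0.0241] [ 0.591 -0.724  0.006] [ 0.681 -0.108  0.027]
[[-0.001 -0.964 -0.266 -0.075]
 [ 0.     0.266 -0.964 -0.171]
 [ 1.    -0.001  0.     0.   ]
 [ 0.     0.     0.     1.   ]]
```

```bash
python3 - <<'E'
from h import *
from scipy.optimize import least_squares
Ps={}
for c in ['top','side']:
    im,d,P=loadc(c,c+'0.npz'); Ps[c]=P[d>0]
def fit(Q,r,x0):
    s=least_squares(lambda c:np.hypot(Q[:,0]-c[0],Q[:,1]-c[1])-r,x0,loss='soft_l1',f_scale=.002); return np.round(s.x,4),len(Q),round(float(np.median(abs(s.fun))),4)
for c in ['top','side']:
    P=Ps[c];X,Y,Z=P.T
    q=np.hypot(X-.632,Y+.145)<.04
    a=P[q&(Z>.36)&(Z<.385)]; print(c,'barrel hi',fit(a,.021,[.632,-.145]))
    a=P[q&(Z>.265)&(Z<.295)]; print(c,'barrel lo',fit(a,.021,[.632,-.145]))
    a=P[q&(Z>.234)&(Z<.245)]; print(c,'ring',fit(a,.031,[.632,-.145]))
    a=P[q&(Z>.386)]; h=np.histogram(a[:,2],bins=np.arange(.386,.42,.003));print(h[0]); b=a[a[:,2]>.393]; print('top',cv2.minEnclosingCircle(b[:,:2].astype(np.float32)),np.median(b,0))
    k=np.hypot(X-.55,Y+.285)<.05
    a=P[k&(Z>.05)&(Z<.25)]; print('column',fit(a,.012,[.55,-.29]))
    print('ring zmin',np.percentile(P[q&(Z>.15)][:,2],[.1,1,2]))
    a=P[(np.hypot(X-.6433,Y-.1025)<.011)&(Z>.018)&(Z<.04)]
    s=least_squares(lambda p:np.linalg.norm(a-p,axis=1)-.0125,[.643,.1,.0185],loss='soft_l1',f_scale=.001);print('ball',s.x)
    print([ (np.round(t['at'],3).tolist(),round(t['score'],2)) for t in tip_of(c,'lens')][:2])
# IK checks
h=np.array([.505,.1045]); b=np.array([.644,.101])
L=np.array([.632,-.144,.225])
yaw0=-np.deg2rad(1.9)
def R(yaw,sgn):
    z=sgn*np.array([np.cos(yaw),np.sin(yaw),0]); y=np.array([0,0,-1.]); return np.stack([np.cross(y,z),y,z],1)
for sgn in (1,-1):
    print(sgn,'grasp',np.round(solver.inverse_kinematics([*h,.031-.019],R(yaw0,sgn)),2))
    for yd in range(-90,1,15):
        y=np.deg2rad(yd); hh=L[:2]-.14*np.array([np.cos(y),np.sin(y)])
        r=solver.inverse_kinematics([*hh,L[2]-.045+.0125-.019],R(y,sgn)); print(yd,np.round(hh,3),'camside',np.round(-R(y,sgn)[:,0],2),None if r is None else np.round(r,2))
E
```

```text
top barrel hi (array([ 0.6343, -0.1429]), 169, 0.0009)
top barrel lo (array([ 0.6336, -0.1429]), 23, 0.0005)
top ring (array([ 0.6339, -0.1426]), 46, 0.0003)
[ 16  12  57 123  30   0   0   0   0   0   0]
top ((0.6318919658660889, -0.14268027245998383), 0.01579044759273529) [ 0.63189238 -0.14212918  0.39599792]
column (array([ 0.5474, -0.2894]), 176, 0.0004)
ring zmin [0.23315882 0.2364226  0.23883084]
ball [0.64559301 0.09985439 0.01924339]
[([0.405, -0.388, 0.011], 0.65), ([0.634, -0.148, 0.224], 0.59)]
side barrel hi (array([ 0.6362, -0.1442]), 198, 0.001)
side barrel lo (array([ 0.6357, -0.1434]), 179, 0.0011)
side ring (array([ 0.6359, -0.144 ]), 102, 0.0007)
[19 19 47  1  0  0  0  0  0  0  0]
top ((0.6348215341567993, -0.14127296209335327), 0.015226664952933788) [ 0.63468869 -0.14013006  0.39401581]
column (array([ 0.5499, -0.2901]), 527, 0.001)
ring zmin [0.22913238 0.23102044 0.23263196]
ball [0.64711871 0.10007491 0.01641991]
[([0.629, -0.143, 0.226], 0.67), ([0.632, -0.144, -0.0], 0.21)]
1 grasp [ 0.16  0.63 -0.54  2.02  0.54  0.63 -0.77]
-90 [ 0.632 -0.004] camside [1. 0. 0
[... 558 characters left out ...]
0.23  0.91  0.01]
-1 grasp [ 0.65  1.16 -1.34  2.    1.27  1.2   1.86]
-90 [ 0.632 -0.004] camside [-1. -0. -0.] [ 0.49  0.62 -0.77  1.65  0.48  1.07  1.15]
-75 [ 0.596 -0.009] camside [-0.97 -0.26 -0.  ] [ 0.58  0.59 -0.85  1.74  0.5   1.05  1.39]
-60 [ 0.562 -0.023] camside [-0.87 -0.5  -0.  ] [ 0.87  0.81 -1.32  1.81  0.84  1.23  1.39]
-45 [ 0.533 -0.045] camside [-0.71 -0.71 -0.  ] [ 0.95  0.76 -1.32  1.87  0.8   1.18  1.7 ]
-30 [ 0.511 -0.074] camside [-0.5  -0.87 -0.  ] [ 1.03  0.71 -1.32  1.91  0.77  1.15  2.04]
-15 [ 0.497 -0.108] camside [-0.26 -0.97 -0.  ] [ 1.11  0.7  -1.31  1.93  0.75  1.13  2.37]
0 [ 0.492 -0.144] camside [ 0. -1. -0.] [-0.76  0.65  1.36  2.03 -0.73  1.09 -2.2 ]
```

```bash
cat >> h.py <<'E'
def R(yaw,sgn=1):
    z=sgn*np.array([np.cos(yaw),np.sin(yaw),0]); y=np.array([0,0,-1.]); return np.stack([np.cross(y,z),y,z],1)
def wshot(tag):
    s=env.sense(); im,d=viewer.read_camera('wrist'); ci=viewer.camera_info('wrist'); T=ci['T_tool_cam']
    cv2.imwrite(f'pics/{tag}.png',im[:,:,::-1])
    Rw=s['tcp_rot']@T[:3,:3]; e=s['tcp_rot']@T[:3,3]+s['ee_pos']
    return im,d,cloud(d,ci['intrinsics'],e,Rw)
E
python3 - <<'E'
from h import *
env.reach([.16,-.40,.28],env.sense()['tcp_rot'])
print(env.sense()['t'],env.sense()['ee_pos'])
env.reach([.41,-.05,.28],R(np.deg2rad(-30)))
print(env.sense()['t'])
env.reach([.505,.1045,.15],R(np.deg2rad(-1.9)))
s=env.sense();print(s['t'],s['ee_pos'],s['joint_positions'],s['wrist_force'])
im,d,P=wshot('w1'); np.savez('w1.npz',im=im,d=d,P=P)
for n in ['tray_a_handle','steel_ball_center']: print(n,[(np.round(r['at'],3).tolist(),round(r['score'],2)) for r in tip_of('wrist',n)][:3])
E
```

```text
2.025 [ 0.16026236 -0.40113128  0.28027353]
3.6083
4.5 [0.50523013 0.10297543 0.1502734 ] [ 0.39700243  0.46733545 -0.82420473  1.946496    0.43262573  0.91267492
 -0.68165749] [-0.00403489 -0.84949824  0.74146735]
tray_a_handle [([0.509, 0.107, 0.031], 0.94)]
steel_ball_center [([0.644, 0.097, 0.021], 0.91)]
```

View pics/w1.png

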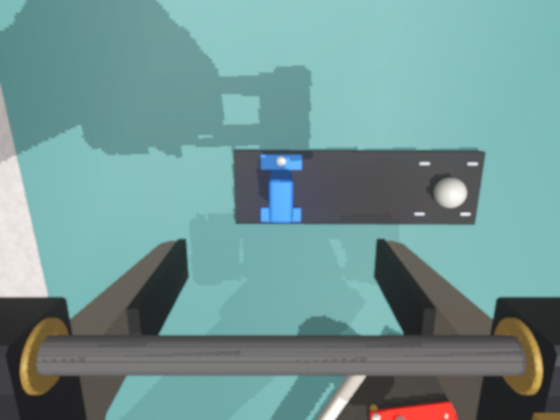

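The wrist picture shows the block at (282,200), midway between the finger tips (187 and 375). The ball sits in its pocket at (450,193), and the tray edges run parallel to the jaw axis. I'll check the numbers, then descend.

```bash
python3 - <<'E'
from h import *
z=np.load('w1.npz'); I=z['im'].astype(int);P=z['P'];d=z['d'];X,Y,Z=np.moveaxis(P,-1,0);ok=d>0
m=ok&(I[...,2]>I[...,0]+60)&(Z>.045)&(np.hypot(X-.505,Y-.1)<.06); print(m.sum(),P[m].min(0),P[m].max(0),cv2.minAreaRect(P[m][:,:2].astype(np.float32)*1000))
m=ok&(I.max(2)<80)&(Z>.003)&(Z<.018)&(abs(X-.57)<.13)&(abs(Y-.1)<.06); print(m.sum(),np.median(P[m],0),cv2.minAreaRect(P[m][:,:2].astype(np.float32)*1000))
x0=np.array([.5050,.1035]); Rg=R(np.deg2rad(-1.9))
env.movel([*x0,.018],Rg,rate=.12)
s=env.sense();print(s['t'],s['ee_pos'],s['wrist_force'])
effector.grasp(45)
s2=env.sense();print(s2['t'],s2['ee_pos'],s2['wrist_force']-s['wrist_force'],s2['moment'],s2['gripper_width'])
E
```

```text
1072 [0.49547748 0.08793351 0.04526098] [0.51365052 0.12223225 0.05588473] ((504.6429138183594, 105.09881591796875), (34.05996322631836, 17.389379501342773), 87.9959716796875)
900 [0.58388777 0.09379699 0.00951872] ((564.1187133789062, 100.21772766113281), (55.772010803222656, 162.483154296875), 79.31774139404297)
5.9 [0.50554705 0.10368508 0.01864358] [-0.22461305 -0.1943399  -0.07180488]
7.0083 [0.50501653 0.1034859  0.01798825] [ 0.25450838 -0.53296966 -0.64034191] [-0.04747175 -0.17295858 -0.01438651] 0.018008462212101575
```

```bash
cat >> h.py <<'E'
def rel(P,d,im,s):
    # tray plane in tool frame from wrist cloud
    Q=(P-s['ee_pos'])@s['tcp_rot']
    return Q
E
python3 - <<'E'
from h import *
s=env.sense()
env.movel([.505,.1035,.075],None,rate=.05)
env.pause(.2)
s=env.sense();print(s['t'],s['ee_pos'],s['wrist_force'],s['moment'],s['gripper_width'],s['tcp_rot'].round(4))
im,d,P=wshot('w2'); np.savez('w2.npz',im=im,d=d,P=P)
im2,d2=viewer.read_camera('side'); cv2.imwrite('pics/s2.png',im2[:,:,::-1]); np.savez('s2.npz',im=im2,d=d2)
I=im.astype(int);X,Y,Z=np.moveaxis(P,-1,0)
for nm,I,P in [('w',im.astype(int),P),('s',im2.astype(int),loadc('side','s2.npz')[2])]:
    X,Y,Z=np.moveaxis(P,-1,0)
    m=(I.max(2)<75)&(Z>.04)&(Z<.085)&(X>.53)&(X<.68)&(abs(Y-.1)<.035); Q=P[m]
    c,*_=np.linalg.lstsq(np.c_[Q[:,:2]-[.505,.1035],np.ones(len(Q))],Q[:,2],rcond=None)
    f=abs(np.c_[Q[:,:2]-[.505,.1035],np.ones(len(Q))]@c-Q[:,2])<.003; Q=Q[f]
    c,*_=np.linalg.lstsq(np.c_[Q[:,:2]-[.505,.1035],np.ones(len(Q))],Q[:,2],rcond=None)
    print(nm,m.sum(),f.sum(),'slope deg',np.rad2deg(c[:2]),'top z at handle',c[2])
print([(np.round(r['at'],3).tolist(),round(r['score'],2)) for r in tip_of('side','steel_ball_center')][:2])
E
```

```text
8.5 [0.50485322 0.10353526 0.07477772] [ 0.7786153  -0.44141643 -2.82075532] [-0.02904498  0.05997756  0.00702484] 0.017892990861587067 [[-3.300e-02 -4.000e-04  9.995e-01]
 [-9.995e-01  0.000e+00 -3.300e-02]
 [-0.000e+00 -1.000e+00 -4.000e-04]]
w 4934 4903 slope deg [-1.06862613 -0.67824209] top z at handle 0.06734097794957361
s 1065 981 slope deg [-0.260874  -0.5960526] top z at handle 0.06429057934222826
[([0.64, 0.099, 0.08], 0.39)]
```

View pics/w2.png

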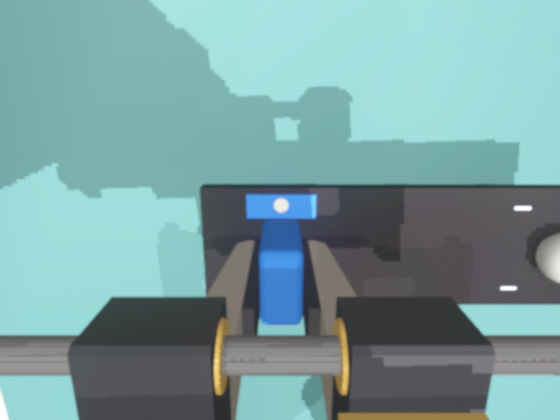

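View pics/s2.png

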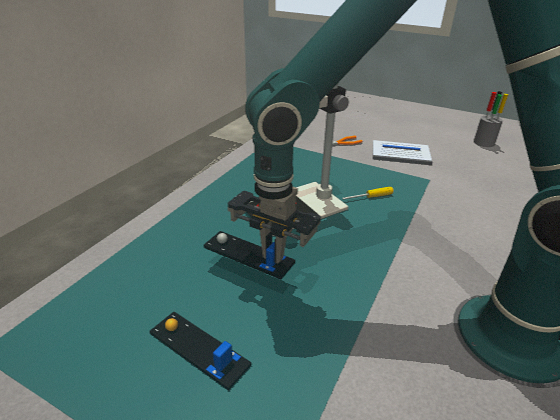

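Gripped level, with tilt of about 1° or less in both views. The ball is seated. Next I raise, yaw and approach slowly from the side opposite the boom.

```bash
python3 - <<'E'
from h import *
yaw=np.deg2rad(-45); t=np.array([np.cos(yaw),np.sin(yaw)]); n=np.array([-t[1],t[0]])
L=np.array([.634,-.1435]); F=L-.1395*t-.001*n
print('final tcp',F)
env.movel([.500,.1,.181],None,rate=.10)
print(env.sense()['t'])
env.movel([*(F-.13*t),.181],R(yaw),rate=.08)
print(env.sense()['t'],env.sense()['gripper_width'])
env.movel([*(F-.05*t),.181],R(yaw),rate=.08)
env.pause(.2)
s=env.sense();print(s['t'],s['ee_pos'],s['joint_positions'],s['gripper_width'])
im,d,P=wshot('w3'); np.savez('w3.npz',im=im,d=d,P=P)
for c in ['side','top']:
    im,d=viewer.read_camera(c); cv2.imwrite(f'pics/{c}3.png',im[:,:,::-1]); np.savez(c+'3.npz',im=im,d=d)
    for nm in ['steel_ball_center','lens','tray_a_handle']: print(c,nm,[(np.round(r['at'],3).tolist(),round(r['score'],2)) for r in tip_of(c,nm)][:2])
E
```

```text
final tcp [ 0.5346515  -0.04556571]
9.8583
10.9917 0.01752285460728904
12.3417 [ 0.49910916 -0.00994162  0.18110267] [ 0.52786619  0.34341453 -0.68233691  1.96355878  0.26934404  0.92502511
 -1.07461085] 0.017644769734951868
side steel_ball_center [([0.596, -0.11, 0.187], 0.49)]
side lens [([0.632, -0.143, 0.224], 0.75)]
side tray_a_handle [([0.503, -0.008, 0.192], 0.94)]
top steel_ball_center [([0.599, -0.112, 0.181], 0.62)]
top lens [([0.637, -0.147, 0.226], 0.63)]
top tray_a_handle []
```

View pics/side3.png

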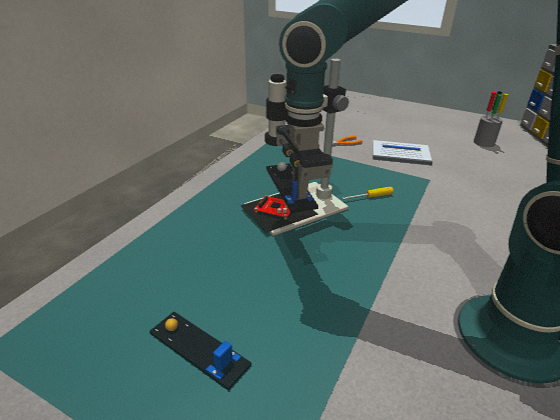

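View pics/top3.png

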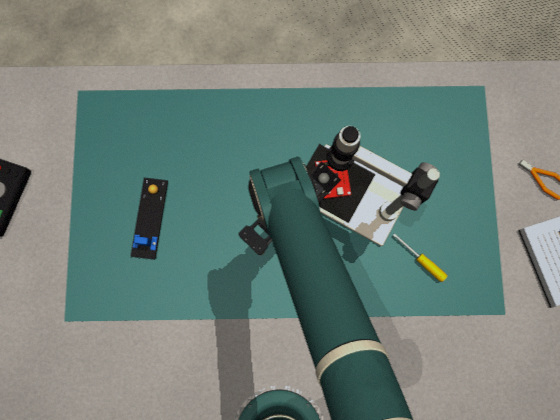

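View pics/w3.png

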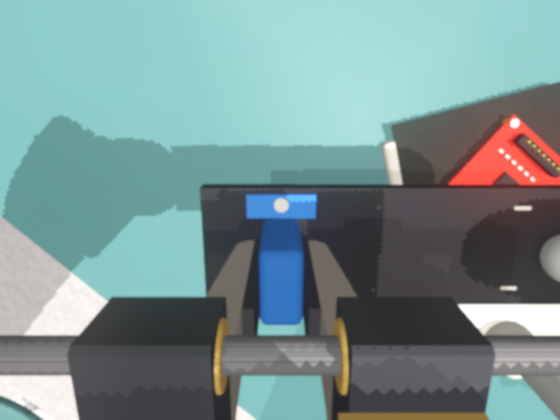

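The ball is still in its pocket (side (281,167), top (323,178)), and the wrist view of the grasp has not changed. The gripper and wrist are clear of the camera. Final slow approach.

```bash
python3 - <<'E'
from h import *
from scipy.optimize import least_squares
yaw=np.deg2rad(-45); t=np.array([np.cos(yaw),np.sin(yaw)]); n=np.array([-t[1],t[0]])
def ball(c,f,g):
    im,d,P=loadc(c,f); a=P[(d>0)&(np.linalg.norm(P-g,axis=-1)<.018)&(P[...,2]>g[2]-.004)]
    if len(a)<8: return None,len(a)
    s=least_squares(lambda p:np.linalg.norm(a-p,axis=1)-.0125,g,loss='soft_l1',f_scale=.001);return s.x.round(4),len(a)
for c in ['side','top']: print(c,ball(c,c+'3.npz',np.array([.598,-.108,.18])))
L=np.array([.634,-.1435]); F=L-.1395*t-.001*n
env.movel([*F,.181],R(yaw),rate=.05)
env.pause(.3)
s=env.sense();print(s['t'],s['ee_pos'],s['wrist_force'],s['gripper_width'],abs(s['joint_velocities']).max())
for c in ['side','top']:
    im,d=viewer.read_camera(c); cv2.imwrite(f'pics/{c}4.png',im[:,:,::-1]); np.savez(c+'4.npz',im=im,d=d)
    print(c,ball(c,c+'4.npz',np.array([.634,-.1435,.18])))
    for nm in ['steel_ball_center','lens','tray_a_handle','tray_a_pocket']: print(c,nm,[(np.round(r['at'],3).tolist(),round(r['score'],2)) for r in tip_of(c,nm)][:2])
im,d,P=wshot('w4')
E
python3 -c "
import cv2
im=cv2.imread('pics/side4.png')[40:240,200:400];cv2.imwrite('pics/side4c.png',cv2.resize(im,None,fx=3,fy=3))
im=cv2.imread('pics/top4.png')[100:260,220:440];cv2.imwrite('pics/top4c.png',cv2.resize(im,None,fx=3,fy=3))"
```

```text
side (array([ 0.6026, -0.1102,  0.1798]), 64)
top (array([ 0.6001, -0.1095,  0.1817]), 90)
14.2417 [ 0.53457686 -0.04546996  0.18104232] [ 0.61280341  0.13863081 -2.0090552 ] 0.016957581800509595 0.0009612231929351724
side (array([ 0.6377, -0.1456,  0.1792]), 61)
side steel_ball_center [([0.631, -0.146, 0.185], 0.52)]
side lens [([0.631, -0.141, 0.224], 0.78)]
side tray_a_handle [([0.539, -0.043, 0.193], 0.97)]
side tray_a_pocket [([0.632, -0.141, 0.168], 0.91)]
top (None, 0)
top steel_ball_center []
top lens [([0.634, -0.146, 0.227], 0.67)]
top tray_a_handle []
top tray_a_pocket [([0.636, -0.143, 0.173], 0.47)]
```

View pics/side4c.png

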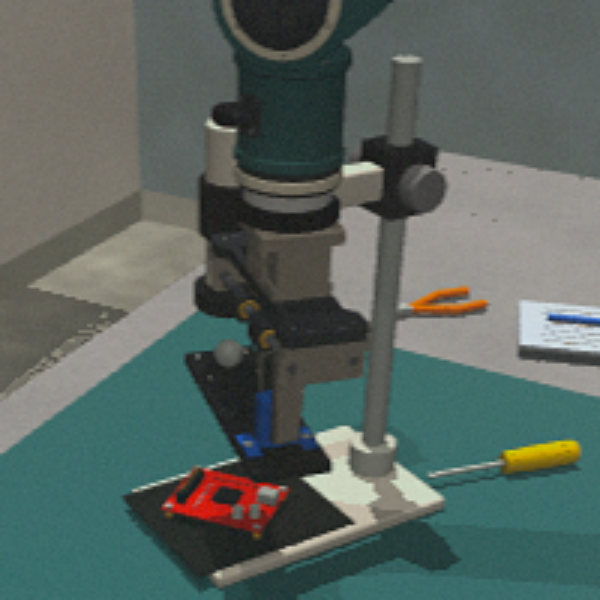

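View pics/top4c.png

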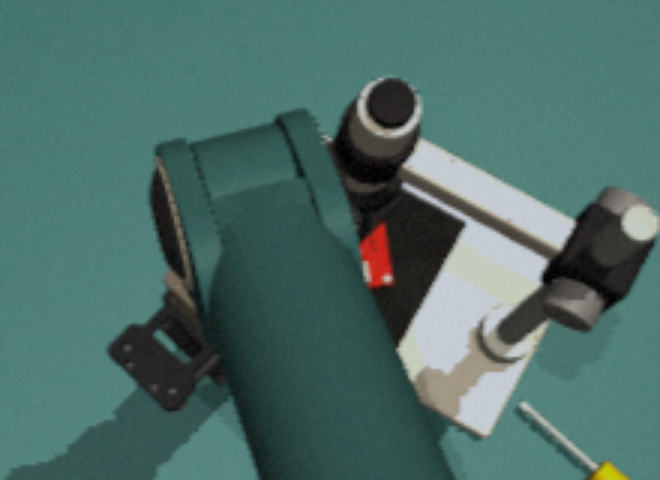

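View pics/w4.png

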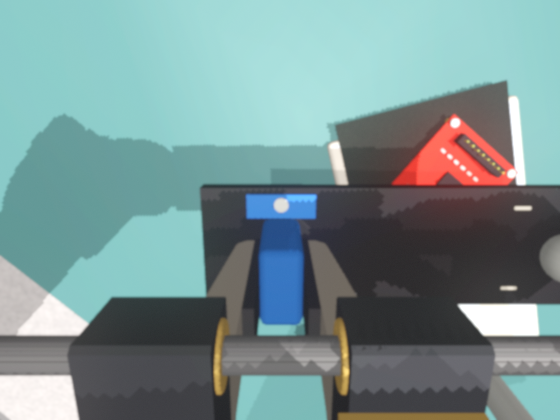

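```bash
python3 - <<'E'
from h import *
from scipy.optimize import least_squares
yaw=np.deg2rad(-45); t=np.array([np.cos(yaw),np.sin(yaw)]); n=np.array([-t[1],t[0]])
L=np.array([.634,-.1435]); F=L-.1395*t-.001*n
env.movel([*(F-.002*t),.181],R(yaw),rate=.02)
env.pause(.4)
for i in range(4):
    s=env.sense();print(s['t'],s['ee_pos'].round(4),s['wrist_force'].round(2),s['moment'].round(3),s['gripper_width'],abs(s['joint_velocities']).max()); env.pause(.1)
s=env.sense();im,d,P=wshot('w5'); Q=(P-s['ee_pos'])@s['tcp_rot']; I=im.astype(int)
# tool frame: height=-y, along tray=z, across=x
m=(d>0)&(I.max(2)<75)&(Q[...,1]>-.0)&(Q[...,1]<.025)&(Q[...,2]>.03)&(Q[...,2]<.13)&(abs(Q[...,0])<.035); q=Q[m]
A=np.c_[q[:,2],q[:,0],np.ones(len(q))]
for k in range(3):
    c=np.linalg.lstsq(A,-q[:,1],rcond=None)[0]; f=abs(A@c+q[:,1])<.003; A,q=A[f],q[f]
print('wrist slopes deg (along,across), top height at handle rel tcp',np.rad2deg(c[:2]),c[2],len(q))
im,d=viewer.read_camera('side'); np.savez('side5.npz',im=im,d=d); cv2.imwrite('pics/side5.png',im[:,:,::-1])
im,d,P=loadc('side','side5.npz'); g=np.array([.6345,-.1425,.18]); a=P[(d>0)&(np.linalg.norm(P-g,axis=-1)<.018)&(P[...,2]>g[2]-.004)]
r=least_squares(lambda p:np.linalg.norm(a-p,axis=1)-.0125,g,loss='soft_l1',f_scale=.001);print('ball',r.x.round(4),len(a))
X,Y,Z=P[d>0].T; a=P[d>0][(np.hypot(X-.634,Y+.143)<.04)&(Z>.234)&(Z<.245)]
print('ring',len(a),least_squares(lambda p:np.hypot(a[:,0]-p[0],a[:,1]-p[1])-.031,[.634,-.143],loss='soft_l1',f_scale=.002).x)
for nm in ['lens','brass_ball_center','tray_b_handle','screwdriver_grip','board']: print(nm,[(np.round(r['at'],3).tolist(),round(r['score'],2)) for r in tip_of('side',nm)][:2])
E
```

```text
15.4417 [ 0.5332 -0.0442  0.181 ] [-0.5   0.01 -1.44] [0.086 0.133 0.052] 0.017329248655070763 0.0026045196228777637
15.5417 [ 0.5333 -0.0442  0.181 ] [-0.15  0.43 -2.61] [0.083 0.146 0.061] 0.01774643372528778 0.0018030051104860746
15.6417 [ 0.5332 -0.0442  0.181 ] [ 0.67  0.18 -1.93] [0.101 0.053 0.025] 0.017934193158681742 0.0008491781496279807
15.7417 [ 0.5332 -0.0441  0.181 ] [-1.3  -0.18 -1.15] [0.075 0.169 0.004] 0.018053313281492685 0.002137007308071103
wrist slopes deg (along,across), top height at handle rel tcp [-0.06994639  0.05717341] -0.008310664559093997 17747
ball [ 0.636  -0.1435  0.1795] 61
ring 57 [ 0.63548789 -0.143782  ]
lens [([0.632, -0.143, 0.226], 0.73)]
brass_ball_center [([0.619, 0.321, 0.018], 0.68)]
tray_b_handle []
screwdriver_grip [([0.402, -0.391, 0.011], 0.77)]
board [([0.64, -0.152, 0.012], 0.59)]
```

```bash
python3 - <<'E'
from h import *
workorder.finish_job(); print(env.sense()['t'])
E
```

```text
the job is handed in; nothing more can be done
the job is handed in; nothing more can be done
```

I picked up the steel ball's tray by its blue grip block and carried it level to the inspection camera. I approached from the side away from the boom and handed the job in at about 16 s, with the tray still in the gripper. `finish_job` reports no verdict.

**Last checks before handing in:**
- **Position:** in the side view the ball centre was at (0.636, -0.1435, 0.1795) and the ring light centre at (0.6355, -0.1438). That puts the ball less than 1 mm off centre.
- **Distance:** the ball's centre was about 45.5 mm below the lens face, taken at z ≈ 0.225. I measured to the centre, so the top of the ball is about 33 mm below the lens.
- **Level and still:** the tray was tilted about 0.1° in the wrist view, and joint speeds were about zero. The ball was in its pocket.
- **Contact:** wrist force showed only the weight of the load, with no sign of touching the camera or its stand.
- **Other items:** the brass ball was where it started. The board and screwdriver were detected in the final picture. The networks found no block on the other tray in that picture, but the brass ball in it had not moved.

**Disagreements:**
- **Centring:** before a final 2 mm correction, the sphere fits put the ball about 2.5 mm past centre. I corrected using fits from the same camera.
- **Ball hidden from above:** the arm and camera covered the ball in the top view at the end, so only the side and wrist views confirmed the last position.

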